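Seal a centrifuge bucket with its over-centre wire bail

ROBOT

A 7-joint arm with a two-finger parallel gripper is mounted at the origin on the work surface. World frame = base frame: x ahead of the robot, y to its left, z up, the work surface at z = 0. Lengths are in mm, angles in rad, forces in N, time in s.
With the tool pointing down it reaches from about 400 to 875 mm from the base axis. Payload 4.4 kg.
Tool frame: the origin (TCP) lies at the very end of the fingers, on their centre line; the grasp point (between the pads) lies 19 mm behind it; y points along the fingers, z is the direction in which the jaws open and shut, and the axes are right-handed (so a half turn about y gives the same grasp; the last joint's range is limited). The gripper opens to 85 mm and grips with 20 to 120 N. Pads are 22 mm wide; open, the fingers measure 114 mm over their backs; the gripper's body (76 mm by 85 mm) begins 54 mm behind the grasp point. The pads swing forward as they close: fully open they stand 13 mm farther back than shut.
Start: joints at [1.081, 0.628, 0.038, 1.517, -0.027, 0.996, -0.02], TCP at [267.326, -592.499, 231.313] pointing down, gripper open.
Joint ranges: [-3.06, 3.06], [-0.37, 2.12], [-1.25, 1.32], [0.18, 2.47], [-1.1, 4.24], [0.23, 1.98], [-2.94, 2.94]. Speed limits (rad/s): [2.57, 2.57, 3.14, 3.14, 3.14, 3.14, 3.14].

INTERFACE

Orientations are given as [roll, pitch, yaw] about the fixed x, y, z axes, in that order (R = Rz(yaw) Ry(pitch) Rx(roll)).
In Python, from cell import * gives the robot as it stands.
- The arm moves only by the tool apply_moves, never from a script. Its argument "targets" is a list of rows, each a list of 6 numbers: the shift along the tool's x, y, z in units of 40 mm (1.0 is 40 mm), then the turn, a rotation vector about the tool's x, y, z in units of 8 degrees (1.0 is 8 degrees). A call has 1 to 12 rows; each row shifts and turns the commanded pose from where the row before left it, along the tool's axes as they then stand; what a row does not reach is not made up. A row lasts 1/8 s, in which the tool goes at most 62.5 mm and 10.7 degrees, less where a joint would pass 70% of its speed; a pose out of reach is approached as far as the arm can. A call is refused whole if a number of a shift passes 1 or a number of a turn 1, either way. A call with a gripper value outside its range is refused whole. "jaw" is the gripper command: -1 is shut, 1 is fully open, values between are in proportion, set as the call begins (left out, the last holds). The fingers move at their own pace and stop on an object; the grip force is fixed at half the most. Time passes only in rows, so rows that do not move let the fingers close. It gives the time, the measured TCP pose, the force and the opening at its end, in the units of the state.
- read_state(): the state, without advancing time (a new reading comes with each control period).
- get_image(name): name is "scene" or "top" or "wrist"; returns the picture (400x640x3 uint8, red, green, blue); there is no depth.
- calibration(name): a dict with "fx", "fy", "cx", "cy" (pixels), "world_from_camera" (4x4, takes a point from camera to world coordinates). Camera axes: x right, y down, z forward; pixel columns grow to the right and rows downward; lengths in mm; the calibration is good to about 2 mm. A picture is of the moment at which its call begins: read the wrist's pose just before it. calibration takes no time and is no camera call; for the wrist camera it gives the pose at the moment of the call.
- finish_job(): hands the job in, once; it reports no verdict.
The state is a dict: "clock": time; "qpos": joint angles; "qd": joint speeds; "tau": joint torques, N m; "eef_pos": TCP position; "tool_rot": TCP orientation; "force": force on the tool from outside, world axes, zero at the start; "torque": the same for the moment, N m; "width": finger opening in mm.
Only numpy, scipy, OpenCV 4.12 (cv2) and the standard library are available. Lean on these libraries where they do the work, as an engineer would, in place of code of your own. Each camera call takes 0.05 s, during which the arm holds its last target. There are 200 camera calls.

TASK

The open centrifuge bucket is loaded with tubes and has to be sealed before the spin: fold its wire bail back out of the mouth, lower the teal lid on until it sits flat on the rim all round (do not drop it), then swing the bail over the lid's hump and past centre until it rests on its stop and clamps the lid, like the finished bucket standing nearby. Do not move or tip anything else on the bench.

Things in the scene. Friction and masses are not known exactly. Their poses are not given: they have to be found in the camera images.
- bucket: Open rectangular grey metal centrifuge bucket with blue tags, held firmly in a bench stand: fixed. Origin: centre of the stand's underside, on the bench; z up. Stand foot 116 x 150 mm, collar 104 x 140 mm and 34 mm high. Bucket outside 84 mm (x) x 116 mm (y), rim at z = 122 mm. The bail's pivot line is parallel to y, at x = 0, z = 97 mm; the bail folds down on the -x side.
- mouth (a point): Centre of the open bucket's mouth, in the plane of its rim, 122 mm above the bench; axes as the bucket's. The mouth is 74 mm (x) x 106 mm (y), the walls 5 mm thick; the tube caps inside end 24 mm below the rim.
- pivot (a point): Middle of the bail's pivot line, inside the open bucket 25 mm below the rim; axes as the bucket's. With the lid on, the roller meets its hump at about -0.26 rad; a push of up to 10 N takes it over; the wire stretches most at 0 (roller 70 mm from the pivot line instead of 66.5); past 0 it pulls itself on to the 0.2 stop and there still presses on the lid with about 4 N.
- bail (a joint): Angle (rad) of the open bucket's bail: 0 = upright over the mouth, negative = leaning to the bucket's -x, open stop at -1.15 (below -0.9 the lid passes); positive = to +x, clamped stop at 0.2. Roller centre in the bucket's frame: x = 66.5 sin(angle), z = 97 + 66.5 cos(angle) mm. Friction holds it within 0.3 of upright; pushed further out it falls to the open stop. Swinging it free takes about 2 N along its arc.
- wire: The open bucket's bail: a U of 5 mm steel wire, arms 136 mm apart. On the middle of its cross bar a white roller, 12 mm in diameter, 49 mm long, free to turn; on each side of it an orange grip sleeve, 10 mm in diameter, from 26 to 61 mm off the middle. Origin: centre of the roller; y along the cross bar, z away from the pivot line.
- lid: Loose teal lid, 160 g, right way up. Origin: centre of its underside, z up. O-ring 68 x 100 mm, 0 to 8 mm high, enters the mouth with 3 mm play all round; plate 88 mm (x) x 120 mm (y), 9 to 16 mm high; on it a half-round hump 44 mm in x, top at 48 mm, with upright faces 36 mm apart in y to grip. Seated: origin 113 mm above the bucket's (9 mm below the rim), y parallel to the bucket's y, either way round.
- sealed_bucket: A second bucket of the same kind, already sealed with its own teal lid and bail; fixed, leave it alone. Origin and sizes as for the open bucket; its bail reaches 172 mm above the bench and 72 mm to either side in y.
- rack: Bystander: small blue rack with capped blood tubes standing by the lid on its +x side, 46 mm (x) x 110 mm (y), 106 mm high. Origin: centre of its underside.
- tip_box: Bystander: pipette tip box with blue cover, 90 x 126 x 62 mm high. Origin: centre of its underside.
- pipette: Bystander: white pipette lying along its y axis, from -127 to 123 mm, 28 mm wide and 26 mm high. Origin: under it, on the bench.
- reagent_jar: Bystander: amber jar with blue cap, 60 mm in diameter, 80 mm high. Origin: centre of its underside.
- beaker: Bystander: clear empty beaker, 68 mm in diameter, 80 mm high. Origin: centre of its underside.
Not all that is in view belongs to the job. Of the things like the lid, leave any that is green; of the rest the smaller one is meant.

How it is judged:
By the outcome, as a careful person would: the job done as asked, in the order asked, and still so for the second after the job is handed in, with the robot touching nothing.
It also fails if it takes over 72 s, if anything falls off the work surface, if the arm or the gripper's body presses on something with over 40 N, if the wrist force passes 120 N, or if a joint passes its speed limit or range.

## Working session

There is one attempt and no reset: what is moved stays moved. The work goes in short steps, Python scripts to look and compute and a tool call to move; the robot and the scene stay as the last step left them, time stands still between calls to the robot, and variables do not carry over. Pictures are saved under pics/ and viewed, about 8 in all and at most 12, crops included, and the job is handed in when it is done.

Besides the shell and the picture viewer there is one more tool, called after ">>>" as name(argument=value, ...), one argument or row to a line, values as JSON. apply_moves: Moves the arm, as the interface text tells. Its arguments: {"type":"object","properties":{"targets":{"type":"array"},"jaw":{"type":"number"}},"required":["targets"]}

```bash
ls; mkdir -p pics; python3 - <<'E'
from cell import *
import cv2,numpy as np
np.set_printoptions(precision=3,suppress=True)
for n in("scene","top"):
    cv2.imwrite(f"pics/{n}0.png",get_image(n)[:,:,::-1]); print(n,calibration(n))
s=read_state();print(s)
E
```

```text
pics
scene {'fx': 376.827870746571, 'fy': 376.827870746571, 'cx': 322.03652449112076, 'cy': 202.70383905424748, 'world_from_camera': array([[ -0.889,   0.258,  -0.378, 975.998],
       [  0.457,   0.541,  -0.706, 765.217],
       [  0.022,  -0.801,  -0.599, 823.946],
       [  0.   ,   0.   ,   0.   ,   1.   ]])}
top {'fx': 395.8096256147566, 'fy': 395.8096256147566, 'cx': 316.44576125032745, 'cy': 196.74809177870316, 'world_from_camera': array([[  -0.007,   -0.999,    0.052,  501.687],
       [  -1.   ,    0.007,   -0.01 ,  -68.182],
       [   0.01 ,   -0.052,   -0.999, 1261.398],
       [   0.   ,    0.   ,    0.   ,    1.   ]])}
{'clock': 0.1, 'qpos': array([ 1.081,  0.629,  0.038,  1.518, -0.027,  0.996, -0.02 ]), 'qd': array([ 0.001, -0.001,  0.   , -0.001,  0.001,  0.   , -0.001]), 'tau': array([  0.005, -56.453,   1.231, -19.397,   0.011,   0.005,   0.   ]), 'eef_pos': array([ 267.083, -591.975,  230.489]), 'tool_rot': array([-1.573, -0.   , -2.718]), 'force': array([-0.201, -0.628, -0.591]), 'torque': array([-0.003, -0.002, -0.02 ]), 'width': 85.53837153359457}
```

View pics/scene0.png

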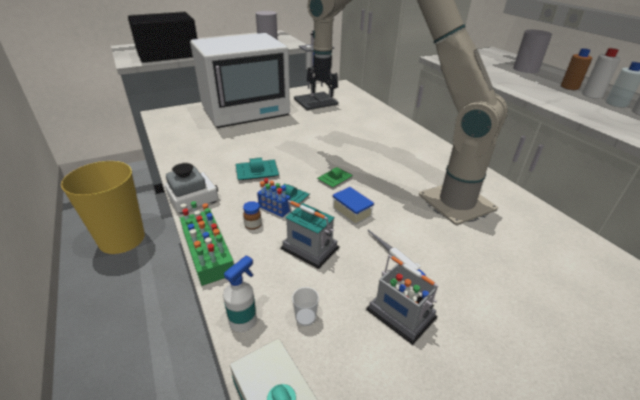

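View pics/top0.png

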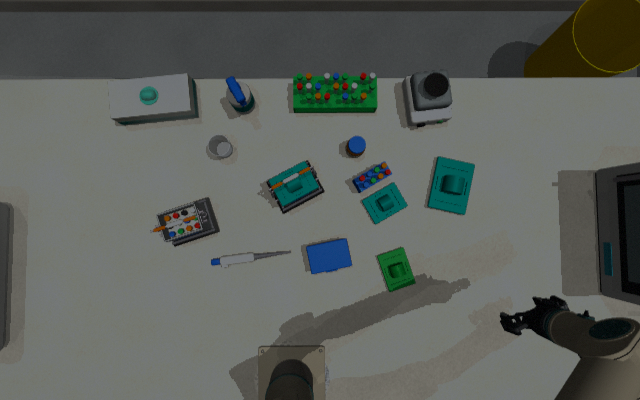

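The top view shows the small teal lid at about (385,203), with the larger teal decoy at (452,185) and the green one at (396,268). The open bucket is at about (187,222), the sealed bucket at about (296,187). I'll zoom in on the relevant parts.

```bash
python3 - <<'E'
import cv2,numpy as np
t=cv2.imread("pics/top0.png");s=cv2.imread("pics/scene0.png")
def c(im,x,y,w,h):return cv2.resize(im[y:y+h,x:x+w],(400,300),interpolation=cv2.INTER_CUBIC)
a=np.vstack([np.hstack([c(t,145,185,80,60),c(t,350,155,80,60)]),np.hstack([c(s,350,220,120,90),c(s,230,145,120,90)])])
cv2.imwrite("pics/crop0.png",np.clip(a*1.3,0,255).astype(np.uint8))
E
```

```text
(no output)
```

View pics/crop0.png

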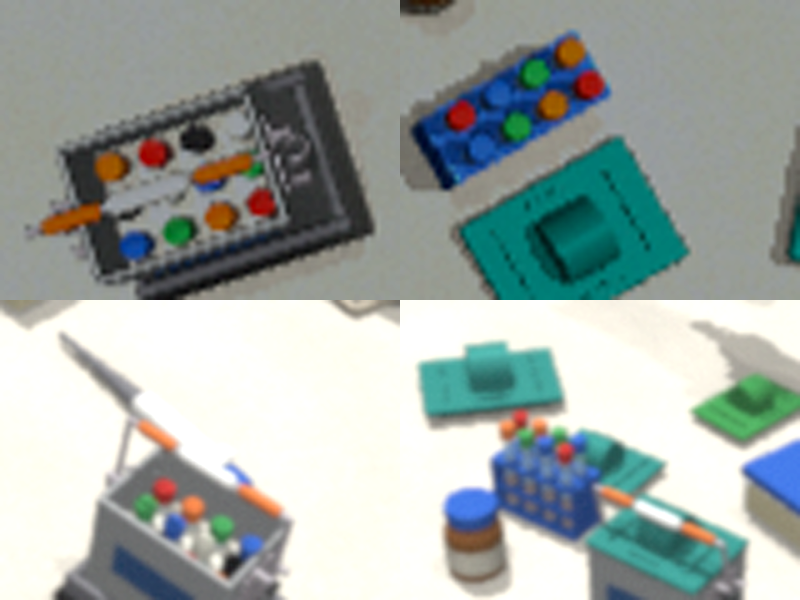

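```bash
cat > h.py <<'E'
from cell import *
import cv2,numpy as np
np.set_printoptions(precision=3,suppress=True)
def ray(cal,px):
    W=np.array(cal["world_from_camera"]);px=np.atleast_2d(np.array(px,float))
    d=np.c_[(px[:,0]-cal["cx"])/cal["fx"],(px[:,1]-cal["cy"])/cal["fy"],np.ones(len(px))]@W[:3,:3].T
    return W[:3,3],d
def onz(cal,px,z):
    o,d=ray(cal,px);return o+d*((z-o[2])/d[:,2])[:,None]
def tri(c1,p1,c2,p2):
    o1,d1=ray(c1,p1);o2,d2=ray(c2,p2);d1=d1[0]/np.linalg.norm(d1);d2=d2[0]/np.linalg.norm(d2)
    t=np.linalg.lstsq(np.c_[d1,-d2],o2-o1,rcond=None)[0];a=o1+d1*t[0];b=o2+d2*t[1]
    return (a+b)/2,np.linalg.norm(a-b)
def proj(cal,P):
    W=np.array(cal["world_from_camera"]);p=(np.atleast_2d(P)-W[:3,3])@W[:3,:3]
    return np.c_[cal["fx"]*p[:,0]/p[:,2]+cal["cx"],cal["fy"]*p[:,1]/p[:,2]+cal["cy"]]
E
python3 - <<'E'
from h import *
t=cv2.imread("pics/top0.png");s=cv2.imread("pics/scene0.png");T=calibration("top");S=calibration("scene")
hsv=cv2.cvtColor(t,cv2.COLOR_BGR2HSV)
m=cv2.inRange(hsv,(80,120,40),(97,255,255))
cs,_=cv2.findContours(m,cv2.RETR_EXTERNAL,cv2.CHAIN_APPROX_NONE)
for c in cs:
    if cv2.contourArea(c)>200:
        P=onz(T,c[:,0],16)[:,:2].astype(np.float32)
        print("teal",c[:,0].mean(0),cv2.minAreaRect(P))
rim=[(157.4,215),(195,204.4),(202.4,229.4),(165,241)]
R=onz(T,rim,122);print(R,R.mean(0),[np.linalg.norm(R[i]-R[i-1]) for i in range(4)])
for nm,im,x0,y0,x1,y1 in(("top",t,145,195,215,250),("scene",s,360,240,450,300)):
    h=cv2.cvtColor(im,cv2.COLOR_BGR2HSV);mm=np.zeros(h.shape[:2],np.uint8)
    mm[y0:y1,x0:x1]=cv2.inRange(h,(5,150,100),(17,255,255))[y0:y1,x0:x1]
    n,_,st,ce=cv2.connectedComponentsWithStats(mm);print(nm,[(st[i],ce[i]) for i in range(1,n) if st[i][4]>5])
E
```

```text
teal [384.064 202.918] ((546.4087524414062, -293.73419189453125), (85.80956268310547, 119.74542236328125), 29.840984344482422)
teal [295.933 188.077] ((595.0546875, -16.082313537597656), (62.621337890625, 131.57073974609375), 28.289907455444336)
teal [287.878 172.976] ((641.8671264648438, 9.050071716308594), (23.260826110839844, 131.25559997558594), 27.685779571533203)
teal [450.763 185.231] ((600.8088989257812, -506.36468505859375), (121.38630676269531, 163.56912231445312), 77.06654357910156)
teal [148.16  95.4 ] ((892.9256591796875, 451.1347351074219), (55.11408996582031, 53.86249923706055), 0.7905921339988708)
[[511.992 376.354 122.   ]
 [541.633 269.228 122.   ]
 [469.897 247.477 122.   ]
 [437.665 353.717 122.   ]] [490.297 311.694 122.   ] [np.float64(77.69760819827877), np.float64(111.15152333177323), np.float64(74.96077114965149), np.float64(111.02102673444244)]
top [(array([165, 216,   4,   5,  19], dtype=int32), array([166.421, 217.895])), (array([184, 216,  11,   5,  31], dtype=int32), array([189.29 , 218.194])), (array([154, 226,  11,   6,  36], dtype=int32), array([158.917, 228.25 ])), (array([186, 226,   5,   5,  21], dtype=int32), array([188.19 , 227.952]))]
scene [(array([393, 257,   9,   7,  19], dtype=int32), array([396.947, 260.421])), (array([422, 277,  11,   7,  28], dtype=int32), array([427.214, 279.786])), (array([405, 280,   6,   6,  24], dtype=int32), array([407.5  , 282.208]))]
```

```bash
python3 - <<'E'
from h import *
T=calibration("top");S=calibration("scene")
A,ea=tri(T,[158.9,228.25],S,[427.2,279.8]);B,eb=tri(T,[189.3,218.2],S,[396.95,260.4])
print(A,ea,B,eb,(A+B)/2,np.linalg.norm(A-B),np.degrees(np.arctan2(*(A-B)[1::-1])))
# rim corners
R=onz(T,[(157.4,215),(195,204.4),(202.4,229.4),(165,241)],122)
v=(R[0]-R[1]+R[3]-R[2]);print(np.degrees(np.arctan2(v[1],v[0])))
# scene rim corners guess
print(onz(S,[(381.5,280),(437,286),(417,304)],122))
# rack top approx
print(onz(T,[(372,177)],100))
E
```

```text
[475.042 355.868 162.769] 0.12551132690161834 [501.47  273.174 162.341] 1.704258366213374 [488.256 314.521 162.555] 86.81562918232054 107.72341131948855
106.17114203447034
[[546.051 281.455 122.   ]
 [435.573 356.747 122.   ]
 [513.61  378.022 122.   ]]
[[ 619.695 -244.181  100.   ]]
```

>>> apply_moves(
  targets=[
    [0,-0.5,0,0,-0.7,0],
    [-0.97,-0.15,-0.3,0,0,0],
    [-0.97,-0.15,-0.3,0,0,0],
    [-0.97,-0.15,-0.3,0,0,0],
    [-0.97,-0.15,-0.3,0,0,0],
    [-0.97,-0.15,-0.3,0,0,0],
    [-0.97,-0.15,-0.3,0,0,0],
    [-0.97,-0.15,-0.3,0,0,0],
    [-0.97,-0.15,-0.3,0,0,0],
    [-0.97,-0.15,-0.3,0,0,0],
    [0,0,0,0,0,0],
  ],
  jaw=1,
)

```text
clock: 1.48
eef_pos: [519.4, -320.7, 305.2]
tool_rot: [-1.572, 0.003, -2.613]
force: [-0.8, -0.5, -0.0]
width: 85.5
```

```bash
cat >> h.py <<'E'
from scipy.spatial.transform import Rotation as Ro
def Rt(s): r=s["tool_rot"];return Ro.from_euler("xyz",r).as_matrix()
def shot(n,view=True):
    s=read_state();c=calibration("wrist");im=np.ascontiguousarray(get_image("wrist")[:,:,::-1]);cv2.imwrite(f"pics/{n}.png",im)
    return s,c,im
def go(s,P,yawdeg):
    """rows needed (units) to reach P: turn about tool y first, then shift in the turned axes"""
    R=Ro.from_euler("xyz",[-np.pi/2,0,np.radians(yawdeg)]).as_matrix()
    rv=Ro.from_matrix(Rt(s).T@R).as_rotvec(degrees=True)/8
    print("turn",rv,"shift(after turn)",R.T@(np.array(P)-s["eef_pos"])/40)
E
python3 - <<'E'
from h import *
s,c,im=shot("w1")
W=np.array(c["world_from_camera"]);R=Rt(s)
print(s["eef_pos"],np.degrees(s["tool_rot"]),s["clock"],"cam in tool",R.T@(W[:3,3]-s["eef_pos"]),"\n",R.T@W[:3,:3],c["fx"],c["cx"],c["cy"])
E
```

```text
[ 519.384 -320.653  305.244] [ -90.066    0.159 -149.715] 1.475 cam in tool [ -80.194 -143.031   -0.986] 
 [[-0.     0.95   0.313]
 [-0.001 -0.313  0.95 ]
 [ 1.    -0.     0.001]] 322.42506846583774 324.21291293477947 199.58094329652434
```

View pics/w1.png

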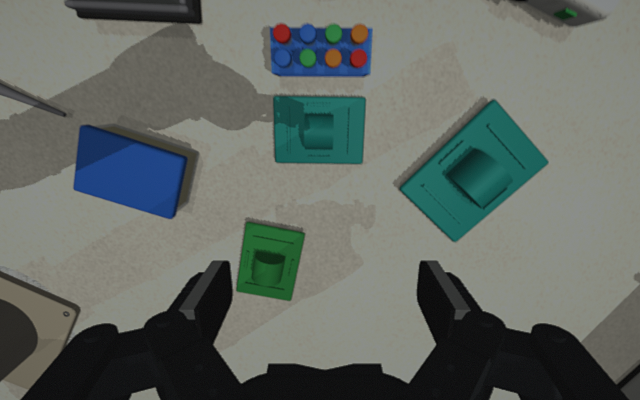

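The wrist view shows the small teal lid at (320,130), squared up with the image, and the rack just beyond it at (320,50). I'll measure the lid plate by mask.

```bash
python3 - <<'E'
from h import *
s=read_state();c=calibration("wrist");im=cv2.imread("pics/w1.png")
m=cv2.inRange(cv2.cvtColor(im,cv2.COLOR_BGR2HSV),(80,110,30),(97,255,255));m[:,:262]=0;m[:,378:]=0
m[:80]=0;m=cv2.morphologyEx(m,cv2.MORPH_OPEN,np.ones((3,3)))
k=max(cv2.findContours(m,cv2.RETR_EXTERNAL,cv2.CHAIN_APPROX_NONE)[0],key=cv2.contourArea)
print(cv2.boundingRect(k),cv2.minAreaRect(onz(c,k[:,0],16)[:,:2].astype(np.float32)))
for z in(0,): print(cv2.minAreaRect(onz(c,k[:,0],z)[:,:2].astype(np.float32)))
b=cv2.inRange(cv2.cvtColor(im,cv2.COLOR_BGR2HSV),(100,150,60),(125,255,255))[:90,250:390]
ys,xs=np.nonzero(b);print("rack px",xs.min()+250,xs.max()+250,ys.min(),ys.max())
go(s,[490,312,300],17+180)
E
```

```text
(274, 96, 91, 68) ((542.3746337890625, -299.2989807128906), (85.58173370361328, 117.494140625), 29.2332706451416)
((540.75146484375, -299.9317321777344), (88.75128173828125, 121.8455581665039), 29.233299255371094)
rack px 271 371 25 75
turn [ 0.006  1.635 -0.   ] shift(after turn) [ -3.992   0.124 -15.385]
```

>>> apply_moves(
  targets=[
    [0,0,0,0,0.8,0],
    [0,0,0,0,0.8,0],
    [-0.25,0,-0.96,0,0,0],
    [-0.25,0,-0.96,0,0,0],
    [-0.25,0,-0.96,0,0,0],
    [-0.25,0,-0.96,0,0,0],
    [-0.25,0,-0.96,0,0,0],
    [-0.25,0,-0.96,0,0,0],
    [-0.25,0,-0.96,0,0,0],
    [-0.25,0,-0.96,0,0,0],
    [-0.25,0,-0.96,0,0,0],
    [-0.25,0,-0.96,0,0,0],
  ],
)

```text
clock: 3.02
eef_pos: [498.8, 70.9, 305.1]
tool_rot: [-1.57, -0.001, -2.846]
force: [0.5, 0.7, 0.3]
width: 85.1
```

>>> apply_moves(
  targets=[
    [-0.25,0,-0.96,0,0,0],
    [-0.25,0,-0.96,0,0,0],
    [-0.25,0,-0.96,0,0,0],
    [-0.25,0,-0.96,0,0,0],
    [-0.25,0,-0.96,0,0,0],
    [-0.25,0,-0.96,0,0,0],
    [0,0,0,0,0,0],
    [0,0,0,0,0,0],
  ],
)

```text
clock: 4.03
eef_pos: [489.3, 307.2, 304.8]
tool_rot: [-1.569, -0.001, -2.846]
force: [0.9, 0.3, 0.3]
width: 85.8
```

```bash
python3 - <<'E'
from h import *
s,c,im=shot("w2")
print(s["eef_pos"],np.degrees(s["tool_rot"]),s["clock"])
cv2.imwrite("pics/w2c.png",cv2.resize(im[70:330,200:460],(780,600*780//780)[:2],interpolation=cv2.INTER_CUBIC) if 0 else cv2.resize(im[80:280,190:450],(780,600),interpolation=cv2.INTER_CUBIC))
E
```

```text
[489.33  307.246 304.787] [ -89.887   -0.059 -163.043] 4.025
```

View pics/w2c.png

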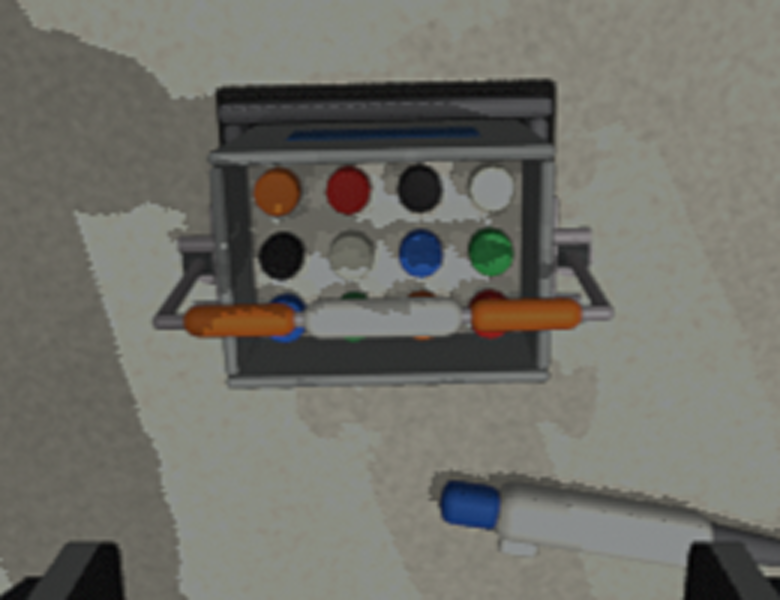

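The crop is a clear top view of the open bucket. The outer rim corners are at crop (212,152), (553,150), (548,380) and (230,385), the roller is at (383,317), and the bar runs from (157,322) to (610,312).

```bash
python3 - <<'E'
from h import *
c=calibration("wrist");f=lambda p:np.array(p)/3+[190,80]
R=onz(c,f([(212,152),(553,150),(548,380),(230,385)]),122)
print(R[:,:2],[np.linalg.norm(R[i]-R[i-1]) for i in range(4)]);C=R.mean(0);print("C",C)
v=(R[0]-R[1]+R[3]-R[2]);th=np.arctan2(v[1],v[0]);print("y dir",np.degrees(th))
ux=np.array([np.sin(th),-np.cos(th),0]);
for z in(157,160,163.5): 
    P=onz(c,f([(383,317),(157,322),(610,312),(185,321),(581,313)]),z); print(z,P[:,:2]@np.c_[ux[:2],[np.cos(th),np.sin(th)]]-C[:2]@np.c_[ux[:2],[np.cos(th),np.sin(th)]])
s=read_state();go(s,[*(C+45*ux)[:2],200],np.degrees(th)+90)
E
```

```text
[[513.816 380.618]
 [547.305 272.694]
 [470.571 247.092]
 [435.746 355.419]] [np.float64(82.03629523316216), np.float64(113.00145774083862), np.float64(80.89252738166634), np.float64(113.78789163503147)]
C [491.859 313.956 122.   ]
y dir 107.53142323168697
157 [[ -6.491   0.528]
 [ -7.308  71.197]
 [ -5.679 -70.32 ]
 [ -7.083  62.424]
 [ -5.899 -61.282]]
160 [[ -5.643   0.465]
 [ -6.452  70.405]
 [ -4.84  -69.652]
 [ -6.23   61.723]
 [ -5.058 -60.707]]
163.5 [[ -4.655   0.391]
 [ -5.454  69.482]
 [ -3.861 -68.874]
 [ -5.234  60.905]
 [ -4.076 -60.038]]
turn [-0.013 -0.077  0.005] shift(after turn) [-1.234  2.625 -0.147]
```

>>> apply_moves(
  targets=[
    [0,0,0,0,-0.08,0],
    [-0.62,0.3,-0.08,0,0,0],
    [-0.62,0.57,-0.07,0,0,0],
    [0,0.8,0,0,0,0],
    [0,0.8,0,0,0,0],
    [0,0.8,0,0,0,0],
    [0,0.8,0,0,0,0],
    [0.3,0,0,0,0,0],
    [0.2,0,0,0,0,0],
    [0.2,0,0,0,0,0],
    [0.1,0,0,0,0,0],
  ],
  jaw=0.6,
)

```text
clock: 5.45
eef_pos: [503.7, 320.7, 143.9]
tool_rot: [-1.571, 0.002, -2.832]
force: [-0.2, -0.3, 0.2]
width: 68.4
```

>>> apply_moves(
  targets=[
    [0.1,0,0,0,0,0],
    [0.1,0,0,0,0,0],
    [0.1,0,0,0,0,0],
  ],
)

```text
clock: 5.82
eef_pos: [492.1, 316.8, 142.5]
tool_rot: [-1.571, 0.0, -2.832]
force: [0.0, 0.1, -0.3]
width: 68.6
```

>>> apply_moves(
  targets=[
    [0.1,0,0,0,0,0],
    [0.1,0,0,0,0,0],
    [0,0,0,0,0,0],
  ],
)

```text
clock: 6.2
eef_pos: [484.2, 314.3, 142.5]
tool_rot: [-1.571, -0.0, -2.832]
force: [-0.2, 0.2, 0.5]
width: 68.4
```

```bash
python3 - <<'E'
from h import *
s,c,im=shot("w3");print(s["eef_pos"],s["force"])
E
```

```text
[484.241 314.283 142.459] [-0.214  0.199  0.519]
```

View pics/w3.png

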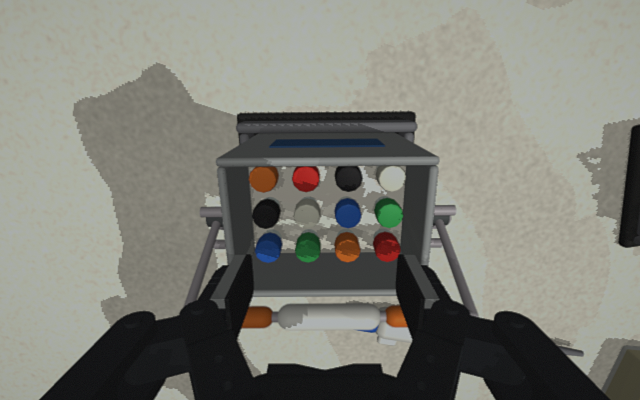

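The bail has folded out past the rim: its roller is at (328,318), beyond the near rim edge at row about 293. I'll check that angle and refine the rim estimate.

```bash
python3 - <<'E'
from h import *
c=calibration("wrist");C=np.array([491.9,314.]);th=np.radians(107.4)
U=np.array([[np.sin(th),-np.cos(th)],[np.cos(th),np.sin(th)]]).T
for a in(-.5,-.9,-1.15):
    x,z=66.5*np.sin(a),97+66.5*np.cos(a);print(a,proj(c,[*(C+U[:,0]*x),z]))
im=cv2.imread("pics/w3.png");g=cv2.cvtColor(im,cv2.COLOR_BGR2GRAY).astype(int)
print("row175..",g[180,205:232],g[180,420:446]);print("col330",g[145:172,330],g[283:305,330])
for q in([219,160],[438,160]): print(q,(onz(c,[q],122)[0,:2]-C)@U)
s=read_state();go(s,[484+50*.954,314+15,280],-150.7)
P=np.array([542.4,-299.3,200]);go(s,P,-150.7)
E
```

```text
-0.5 [[330.753 321.225]]
-0.9 [[329.678 330.934]]
-1.15 [[329.113 326.248]]
row175.. [131 131 130 129 128 127 129 129 130 130 132 134 127 101  92  98 102 102
  95  88  81  64  49  48  49  49  50] [ 51  50  51  50  51  50  50  49  65  93 112 118 126 132 135 131 124 145
 175 171 171 173 173 172 170 168]
col330 [ 41  50  58  62  62  62  63  62  61  62  61  60  87 116 126 134 138 131
 122 112 100 111 124 126 125 124 124] [ 59  59  58  57  57  57  70  93 111 124 137 124 114 132 166 165 163 165
 169 161 122  80]
[219, 160] [40.372 57.548]
[438, 160] [ 41.008 -54.872]
turn [-0.    -1.446 -0.   ] shift(after turn) [-1.205 -3.436  0.258]
turn [-0.    -1.446 -0.   ] shift(after turn) [ 6.249 -1.436 14.087]
```

The roller's apparent length (104 px) puts it at z≈158, so the bail is still leaning on the fingers at about -0.35 and has not fallen yet. I'll push further.

>>> apply_moves(
  targets=[
    [0.15,0.05,0,0,0,0],
    [0.15,0.05,0,0,0,0],
    [0.15,0.05,0,0,0,0],
    [0.1,0.05,0,0,0,0],
    [0.1,0.05,0,0,0,0],
    [0,0,0,0,0,0],
    [-0.4,0,0,0,0,0],
    [-0.7,0,0,0,0,0],
    [-0.7,0,0,0,0,0],
    [0,-0.9,0,0,0,0],
    [0,-0.9,0,0,0,0],
    [0,-0.9,0,0,0,0],
  ],
)

```text
clock: 7.75
eef_pos: [528.7, 328.3, 241.6]
tool_rot: [-1.571, 0.0, -2.833]
force: [0.4, 0.6, -1.2]
width: 68.2
```

```bash
python3 - <<'E'
from h import *
s,c,im=shot("w4");print(s["eef_pos"],s["force"],s["clock"])
C=np.array([491.9,314.]);th=np.radians(107.4)
U=np.array([[np.sin(th),-np.cos(th)],[np.cos(th),np.sin(th)]]).T
for a in(-.35,-.5,-.9,-1.15):
    x,z=66.5*np.sin(a),97+66.5*np.cos(a);print(a,proj(c,[[*(C+U@[x,y]),z] for y in(-61,-24.5,24.5,61)]).round())
E
```

```text
[528.695 328.334 241.551] [ 0.395  0.602 -1.21 ] 7.75
-0.35 [[404. 281.]
 [359. 280.]
 [297. 280.]
 [252. 280.]]
-0.5 [[402. 287.]
 [358. 287.]
 [298. 287.]
 [254. 287.]]
-0.9 [[396. 296.]
 [355. 296.]
 [300. 296.]
 [259. 296.]]
-1.15 [[392. 295.]
 [353. 295.]
 [301. 295.]
 [262. 294.]]
```

View pics/w4.png

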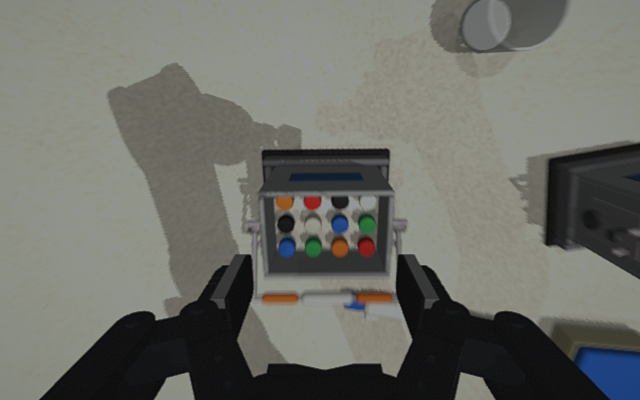

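The orange sleeve ends at columns 262 and 392, row 298, match the projection for -1.15, so the bail is fully open. Now to the lid.

>>> apply_moves(
  targets=[
    [0,-0.3,0,0,-0.72,0],
    [0,-0.2,0,0,-0.73,0],
    [0.49,0,0.92,0,0,0],
    [0.49,0,0.92,0,0,0],
    [0.49,0,0.92,0,0,0],
    [0.49,0,0.92,0,0,0],
    [0.49,0,0.92,0,0,0],
    [0.49,0,0.92,0,0,0],
    [0.49,0,0.92,0,0,0],
    [0.49,0,0.92,0,0,0],
    [0.49,0,0.92,0,0,0],
    [0.49,0,0.92,0,0,0],
  ],
  jaw=1,
)

```text
clock: 9.3
eef_pos: [538.0, -89.9, 260.6]
tool_rot: [-1.57, 0.001, -2.63]
force: [-0.5, 0.5, 0.2]
width: 85.5
```

>>> apply_moves(
  targets=[
    [0.49,0,0.92,0,0,0],
    [0.49,0,0.92,0,0,0],
    [0.49,0.3,0.92,0,0,0],
    [0.49,0.5,0.92,0,0,0],
    [0.49,0.7,0.97,0,0,0],
    [0,0.9,0,0,0,0],
    [0,0.9,0,0,0,0],
    [0,0,0,0,0,0],
    [0,0,0,0,0,0],
  ],
)

```text
clock: 10.42
eef_pos: [544.4, -299.0, 129.7]
tool_rot: [-1.569, 0.001, -2.63]
force: [0.2, 0.0, -0.1]
width: 85.0
```

```bash
python3 - <<'E'
from h import *
s,c,im=shot("w5");print(s["eef_pos"],s["force"],s["clock"],s["width"])
m=cv2.inRange(cv2.cvtColor(im,cv2.COLOR_BGR2HSV),(80,110,30),(97,255,255));m=cv2.morphologyEx(m,cv2.MORPH_OPEN,np.ones((3,3)))
for k in cv2.findContours(m,cv2.RETR_EXTERNAL,cv2.CHAIN_APPROX_NONE)[0]:
    if cv2.contourArea(k)>1500:print(cv2.boundingRect(k),cv2.minAreaRect(onz(c,k[:,0],16)[:,:2].astype(np.float32)))
E
```

```text
[ 544.379 -298.961  129.685] [ 0.173  0.046 -0.125] 10.425 85.04829161040527
(449, 139, 191, 194) ((599.1134643554688, -513.4368896484375), (133.0879669189453, 167.0919189453125), 77.03440856933594)
(248, 139, 148, 100) ((546.01025390625, -295.2279357910156), (85.6747817993164, 117.99175262451172), 29.320871353149414)
```

View pics/w5.png

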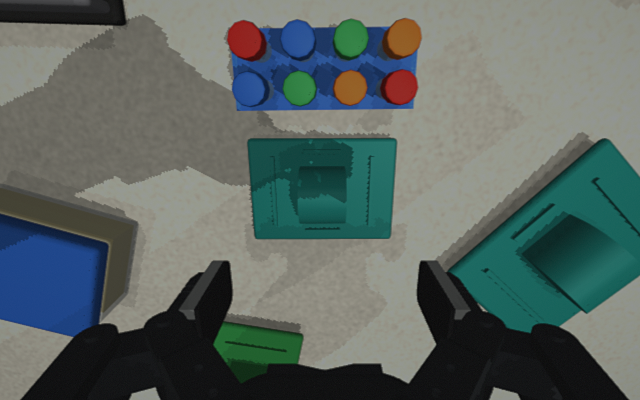

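The lid is centred under the tool at (322,189), with the rack clear by about 65 mm. Descending and gripping the hump.

>>> apply_moves(
  targets=[
    [-0.085,0.4,-0.07,0,0,0],
    [0,0.7,0,0,0,0],
    [0,0.7,0,0,0,0],
    [0,0.5,0,0,0,0],
    [0,0.3,0,0,0,0],
    [0,0.1,0,0,0,0],
    [0,0,0,0,0,0],
    [0,0,0,0,0,0],
  ],
)

```text
clock: 11.48
eef_pos: [545.6, -294.8, 21.3]
tool_rot: [-1.569, 0.001, -2.63]
force: [0.8, 0.1, -0.8]
width: 85.4
```

>>> apply_moves(
  targets=[
    [0,0,0,0,0,0],
    [0,0,0,0,0,0],
    [0,0,0,0,0,0],
    [0,0,0,0,0,0],
    [0,0,0,0,0,0],
    [0,0,0,0,0,0],
    [0,0,0,0,0,0],
  ],
  jaw=-1,
)

```text
clock: 12.35
eef_pos: [545.4, -294.7, 21.0]
tool_rot: [-1.57, 0.0, -2.63]
force: [-0.6, -0.8, 5.3]
width: 34.9
```

>>> apply_moves(
  targets=[
    [0,-0.1,0,0,0,0],
    [0,-0.2,0,0,0,0],
    [0,-0.5,0,0,0,0],
    [0,-0.8,0,0,0,0],
    [0,-0.9,0,0,0,0],
    [0,-0.9,0,0,0,0],
    [0,-0.9,0,0,0,0],
    [0,-0.9,0,0,0,0],
    [0,-0.8,0,0,0,0],
    [0,0,0,0,0,0],
  ],
)

```text
clock: 13.6
eef_pos: [546.6, -295.2, 264.6]
tool_rot: [-1.565, 0.004, -2.63]
force: [0.4, -0.0, -2.2]
width: 35.2
```

```bash
python3 - <<'E'
from h import *
c=calibration("wrist");s=read_state();print(s["width"],s["force"],s["eef_pos"])
X=np.linalg.inv(np.block([[Rt(s),s["eef_pos"][:,None]],[np.zeros((1,3)),1]]))@np.array(c["world_from_camera"])
def cal(p,r):
    T=np.eye(4);T[:3,:3]=Ro.from_euler("xyz",r).as_matrix();T[:3,3]=p
    return {**c,"world_from_camera":T@X}
C=np.array([491.9,314.]);th=np.radians(107.4)
U=np.array([[np.sin(th),-np.cos(th)],[np.cos(th),np.sin(th)]]).T
V={"w2":cal([489.33,307.246,304.787],np.radians([-89.887,-.059,-163.043])),
"w3":cal([484.241,314.283,142.459],[-1.571,0,-2.832]),"w4":cal([528.695,328.334,241.551],[-1.571,0,-2.833])}
def edge(g,P,Q,n=81):
    t=np.linspace(0,1,n)[:,None];L=P+(Q-P)*t
    v=cv2.remap(g,L[:,:1].astype(np.float32),L[:,1:].astype(np.float32),cv2.INTER_LINEAR)[:,0]
    return L,cv2.GaussianBlur(v.astype(np.float32),(1,5),0).ravel()
# project nominal inner and outer rim lines; print the brightness profile vs bucket coordinate
for n,cc in V.items():
    g=cv2.cvtColor(cv2.imread(f"pics/{n}.png"),cv2.COLOR_BGR2GRAY)
    for ax,lo,sgn,off in((0,42,1,0),(0,42,-1,0),(1,58,1,28),(1,58,-1,28)):
        if ax==0 and n!="w2" and 0:continue
        u=np.arange(lo-12,lo+9);B=np.zeros((len(u),2));B[:,ax]=sgn*u;B[:,1-ax]=off
        w=np.c_[B@U.T+C,np.full(len(u),122)];p=proj(cc,w).astype(np.float32)
        print(n,"xy"[ax],sgn,lo-12,cv2.remap(g,p[:,None,0],p[:,None,1],cv2.INTER_LINEAR).ravel())
E
```

```text
35.221145985884135 [ 0.444 -0.017 -2.205] [ 546.554 -295.196  264.561]
w2 x 1 30 [112 110 105  95  93  92  93  89  88 100 113 100  63  46  48  45  34  25
  32  46  44]
w2 x -1 30 [ 50  48  48  49  48  47  52  73 106 123 107 104 120 129 128 126 126 127
 129 131 131]
w2 y 1 46 [ 65  47  38  39  39  39  39  38  41  61  74  78  76  79  98 103  99  97
  99 102 103]
w2 y -1 46 [ 44  37  38  38  39  48  72  97 107 109 106 121 135 136 137 137 134 132
 133 135 137]
w3 x 1 30 [123 124 124 124 124 124 125 116 102 123 138 127  90  60  61  62  62  59
  43  33  34]
w3 x -1 30 [ 58  59  58  59  58  57  66  96 119 136 118 131 166 163 165 162 116  80
  88 102 115]
w3 y 1 46 [ 49  49  50  50  49  49  48  48  50  67  83 100  99  95 124 128 128 126
 130 134 132]
w3 y -1 46 [ 50  51  51  50  49  76 112 126 134 124 164 176 176 171 170 169 172 173
 172 172 172]
w4 x 1 30 [150 150 149 140 127 116 109 110 115 114 105  84  62  51  51  52  52  51
  52  49  42]
w4 x -1 30 [ 49  49  49  48  48  48  50  57  70  80  86  97 112 120 126 131 136 139
 139 139 139]
w4 y 1 46 [118  86  56  50  50  52  52  51  51  64  91 115 119 109 100 103 105 104
 105 107 108]
w4 y -1 46 [ 42  42  43  43  41  49  74 100 114 117 116 129 141 141 141 145 147 147
 146 147 145]
```

```bash
python3 - <<'E'
from h import *
c=calibration("wrist");s=read_state()
X=np.linalg.inv(np.block([[Rt(s),s["eef_pos"][:,None]],[np.zeros((1,3)),1]]))@np.array(c["world_from_camera"])
def cal(p,r):
    T=np.eye(4);T[:3,:3]=Ro.from_euler("xyz",r).as_matrix();T[:3,3]=p
    return {**c,"world_from_camera":T@X}
C=np.array([491.7,315.7]);th=np.radians(107.4)
U=np.array([[np.sin(th),-np.cos(th)],[np.cos(th),np.sin(th)]]).T
V={"w2":cal([489.33,307.246,304.787],np.radians([-89.887,-.059,-163.043])),
"w3":cal([484.241,314.283,142.459],[-1.571,0,-2.832])}
for n,cc in V.items():
    g=cv2.cvtColor(cv2.imread(f"pics/{n}.png"),cv2.COLOR_BGR2GRAY)
    for sgn in(1,-1):
        r=[]
        for off in np.arange(-45,46,10):
            u=np.arange(38.5,46,.25);B=np.c_[sgn*u,np.full(len(u),off)]
            p=proj(cc,np.c_[B@U.T+C,np.full(len(u),122)]).astype(np.float32)
            v=cv2.remap(g,p[:,None,0],p[:,None,1],cv2.INTER_LINEAR).ravel().astype(int)
            if sgn>0: r.append(u[np.argmin(np.diff(v))])
            else: r.append(-u[np.argmax(v[:14])])
        print(n,sgn,np.array(r),np.degrees(np.polyfit(np.arange(-45,46,10),r,1)[0]))
go(s,[*C,264],-162.6)
go(s,[*(C+U@[5,0]),264],-162.6)
E
```

```text
w2 1 [41.5  41.75 41.5  41.75 40.75 41.   41.5  41.   40.5  40.5 ] -0.7205378332705883
w2 -1 [-38.5  -38.5  -41.75 -39.5  -39.25 -39.25 -39.25 -39.25 -40.   -40.  ] -0.3732906847064422
w3 1 [42.   42.   42.   42.   41.5  41.25 41.25 41.25 41.25 41.  ] -0.711856654556473
w3 -1 [-38.5  -41.75 -41.75 -41.75 -41.75 -41.75 -41.75 -41.75 -41.75 -41.75] -1.0156979095500969
turn [-0.039  1.49  -0.033] shift(after turn) [ -3.258   0.014 -14.984]
turn [-0.039  1.49  -0.033] shift(after turn) [ -3.383   0.014 -14.984]
```

>>> apply_moves(
  targets=[
    [0,0,0,0,0.7,0],
    [0,0,0,0,0.7,0],
    [-0.2,0,-0.5,0,0,0],
    [-0.25,0,-0.96,0,0,0],
    [-0.25,0,-0.96,0,0,0],
    [-0.25,0,-0.96,0,0,0],
    [-0.25,0,-0.96,0,0,0],
    [-0.25,0,-0.96,0,0,0],
    [-0.25,0,-0.96,0,0,0],
    [-0.25,0,-0.96,0,0,0],
    [-0.25,0,-0.96,0,0,0],
    [-0.25,0,-0.96,0,0,0],
  ],
)

```text
clock: 15.1
eef_pos: [522.9, 86.3, 260.2]
tool_rot: [-1.572, -0.001, -2.821]
force: [0.7, -1.1, -1.7]
width: 35.2
```

>>> apply_moves(
  targets=[
    [-0.25,0,-0.96,0,0,0],
    [-0.25,0,-0.96,0,0,0],
    [-0.25,0,-0.96,0,0,0],
    [-0.24,0,-0.96,0,0,0],
    [0,0,-0.96,0,0,0],
    [0,0,-0.96,0,0,0],
    [0,0,0,0,0,0],
    [0,0,0,0,0,0],
  ],
)

```text
clock: 16.1
eef_pos: [489.3, 314.7, 260.2]
tool_rot: [-1.57, -0.001, -2.823]
force: [-0.2, -0.1, -1.2]
width: 35.2
```

```bash
python3 - <<'E'
from h import *
s=read_state();print(s["eef_pos"],np.degrees(s["tool_rot"]),s["width"],s["force"],s["clock"]);go(s,[491.7,315.7,155],-161.9)
s,c,im=shot("w6")
E
```

```text
[489.31  314.747 260.157] [ -89.961   -0.069 -161.745] 35.196658697272646 [-0.157 -0.116 -1.237] 16.1
turn [-0.005  0.019  0.009] shift(after turn) [-0.064  2.629 -0.004]
```

View pics/w6.png

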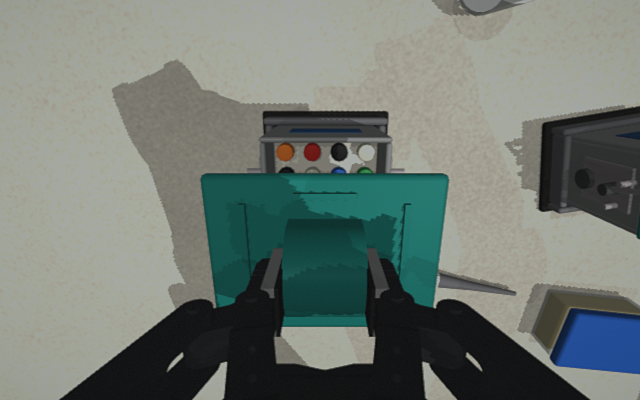

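The lid is held level and centred in the fingers, and the far rim is visible at columns of about 262 to 390, row 140. I'll cross-check the lateral offset.

```bash
python3 - <<'E'
from h import *
c=calibration("wrist");g=cv2.cvtColor(cv2.imread("pics/w6.png"),cv2.COLOR_BGR2GRAY)
C=np.array([491.7,315.7]);th=np.radians(108.1)
U=np.array([[np.sin(th),-np.cos(th)],[np.cos(th),np.sin(th)]]).T
for off in(22,30,36):
  for sgn in(1,-1):
    u=np.arange(47,65);B=np.c_[np.full(len(u),off),sgn*u]
    p=proj(c,np.c_[B@U.T+C,np.full(len(u),122)]).astype(np.float32);print(off,sgn,p[[0,-1]].round().tolist(),cv2.remap(g,p[:,None,0],p[:,None,1],cv2.INTER_LINEAR).ravel())
for off in(-45,-20,0,20,45):
    u=np.arange(30,50);B=np.c_[u,np.full(len(u),off)]
    p=proj(c,np.c_[B@U.T+C,np.full(len(u),122)]).astype(np.float32);print(off,cv2.remap(g,p[:,None,0],p[:,None,1],cv2.INTER_LINEAR).ravel())
E
```

```text
22 1 [[270.0, 160.0], [251.0, 160.0]] [ 47  47  46  46  53  75  91  96  92  88 104 123 127 126 125 126 127 124]
22 -1 [[377.0, 160.0], [396.0, 160.0]] [ 58  45  49  48  48  48  47  56  87 115 127 129 122 130 153 165 167 166]
30 1 [[270.0, 151.0], [250.0, 151.0]] [ 48  48  47  46  55  78  93  95  91 102 121 125 124 125 129 129 128 126]
30 -1 [[377.0, 151.0], [397.0, 151.0]] [ 58  47  47  48  48  47  47  56  86 114 128 129 123 143 154 157 159 160]
36 1 [[269.0, 144.0], [250.0, 144.0]] [ 46  47  46  46  52  72  88  90  91 110 123 124 122 121 122 124 125 124]
36 -1 [[378.0, 144.0], [397.0, 144.0]] [ 54  44  46  46  46  46  45  52  77 103 116 121 140 160 162 160 161 160]
-45 [119 114 114 118 111 100  99  97 100 122 135 124  85  57  58  59  58  58
  59  59]
-20 [ 60  72  91 117 141 163 168 149  97  98 103  97  78  58  59  59  51  35
  32  40]
0 [120 120 121 119 106  99 101  93  73  82  96  91  72  58  60  60  51  37
  31  37]
20 [120 120 120 119 106  99 101  93  72  82  96  91  72  58  59  60  50  36
  31  37]
45 [ 46  46  47  46  46  46  47  49  69  91 105  96  75  58  59  59  60  58
  60  60]
```

The live far-view offset and the close-view one differ by about 1.6 mm, as a small camera tilt error would do. I'll go lower so the lid and rim are at similar depth, then compare them directly.

>>> apply_moves(
  targets=[
    [-0.06,0.3,0,0,0,0],
    [0,0.6,0,0,0,0],
    [0,0.6,0,0,0,0],
    [0,0.5,0,0,0,0],
    [0,0.3,0,0,0,0],
    [0,0.2,0,0,0,0],
    [0,0,0,0,0,0],
    [0,0,0,0,0,0],
  ],
)

```text
clock: 17.15
eef_pos: [493.2, 315.8, 161.1]
tool_rot: [-1.571, 0.001, -2.825]
force: [-0.2, -0.1, -1.6]
width: 35.1
```

```bash
python3 - <<'E'
from h import *
s,c,im=shot("w7");print(s["eef_pos"],np.degrees(s["tool_rot"]),s["force"],s["clock"])
cv2.imwrite("pics/w7c.png",cv2.resize(im[100:280,180:470],(800,497),interpolation=cv2.INTER_CUBIC))
E
```

```text
[493.177 315.755 161.143] [ -90.02     0.073 -161.884] [-0.25  -0.089 -1.631] 17.15
```

View pics/w7c.png

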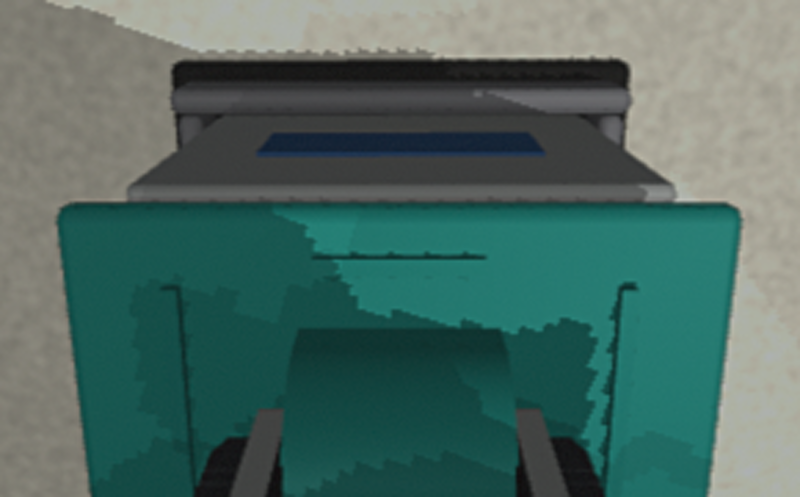

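Rim centre is at crop column 402 and lid centre at 399.5, so laterally within 0.6 mm. The far rim edge says I need about 2 mm along tool +x. I'll correct and lower slowly.

>>> apply_moves(
  targets=[
    [0.05,0,0.015,0,0,0],
    [0,0.15,0,0,0,0],
    [0,0.15,0,0,0,0],
    [0,0.1,0,0,0,0],
    [0,0.1,0,0,0,0],
    [0,0,0,0,0,0],
  ],
)

```text
clock: 17.95
eef_pos: [490.8, 314.2, 140.1]
tool_rot: [-1.571, -0.001, -2.825]
force: [-0.2, -0.2, -1.0]
width: 34.9
```

>>> apply_moves(
  targets=[
    [0,0.05,0,0,0,0],
    [0,0.04,0,0,0,0],
    [0,0,0,0,0,0],
  ],
)

```text
clock: 18.32
eef_pos: [491.0, 314.3, 136.9]
tool_rot: [-1.571, -0.0, -2.825]
force: [-0.4, 0.4, -1.4]
width: 34.8
```

>>> apply_moves(
  targets=[
    [0,0.03,0,0,0,0],
    [0,0.03,0,0,0,0],
    [0,0,0,0,0,0],
  ],
)

```text
clock: 18.7
eef_pos: [490.9, 314.2, 134.4]
tool_rot: [-1.571, -0.0, -2.825]
force: [-0.5, -0.3, -1.3]
width: 35.2
```

>>> apply_moves(
  targets=[
    [0,0.03,0,0,0,0],
    [0,0,0,0,0,0],
  ],
)

```text
clock: 18.95
eef_pos: [491.1, 314.4, 134.0]
tool_rot: [-1.571, 0.0, -2.825]
force: [-1.1, -0.3, 5.0]
width: 34.7
```

Contact came at TCP z=134.0, which puts the lid origin at 113 mm, the seated height. Releasing and looking.

>>> apply_moves(
  targets=[
    [0,0,0,0,0,0],
    [0,0,0,0,0,0],
    [0,0,0,0,0,0],
    [0,0,0,0,0,0],
    [0,-0.2,0,0,0,0],
    [0,-0.8,0,0,0,0],
    [0,-0.9,0,0,0,0],
    [-0.3,-0.8,0,0,0,0],
    [-0.3,0,0,0,0,0],
    [0,0,0,0,0,0],
    [0,0,0,0,0,0],
  ],
  jaw=0.6,
)

```text
clock: 20.32
eef_pos: [512.7, 321.1, 240.0]
tool_rot: [-1.57, -0.003, -2.825]
force: [1.2, -0.9, -0.7]
width: 68.5
```

```bash
python3 - <<'E'
from h import *
s,c,im=shot("w8");print(s["eef_pos"],s["force"],s["clock"],s["width"])
S=get_image("scene")[:,:,::-1];cv2.imwrite("pics/s8.png",S)
a=cv2.resize(im[110:310,190:450],(520,400),interpolation=cv2.INTER_CUBIC)
b=cv2.resize(S[240:345,355:450],(280,310),interpolation=cv2.INTER_CUBIC)
b=cv2.copyMakeBorder(b,0,90,0,0,cv2.BORDER_CONSTANT);cv2.imwrite("pics/w8c.png",np.hstack([a,b]))
C=np.array([491.,314.3]);th=np.radians(108.1)
U=np.array([[np.sin(th),-np.cos(th)],[np.cos(th),np.sin(th)]]).T
m=cv2.inRange(cv2.cvtColor(im,cv2.COLOR_BGR2HSV),(80,100,30),(97,255,255));m[:,:220]=0;m[:,430:]=0
k=max(cv2.findContours(m,cv2.RETR_EXTERNAL,cv2.CHAIN_APPROX_NONE)[0],key=cv2.contourArea)
print(cv2.boundingRect(k),cv2.minAreaRect(onz(c,k[:,0],129)[:,:2].astype(np.float32)))
a=-1.15;x,z=66.5*np.sin(a),97+66.5*np.cos(a);print(proj(c,[[*(C+U@[x,y]),z] for y in(-61,0,61)]).round())
E
```

```text
[512.698 321.147 239.97 ] [ 1.247 -0.942 -0.695] 20.325 68.48710354116407
(251, 170, 146, 96) ((491.3874816894531, 315.2454833984375), (86.44345092773438, 118.60682678222656), 18.113584518432617)
[[391. 280.]
 [324. 280.]
 [258. 280.]]
```

View pics/w8c.png

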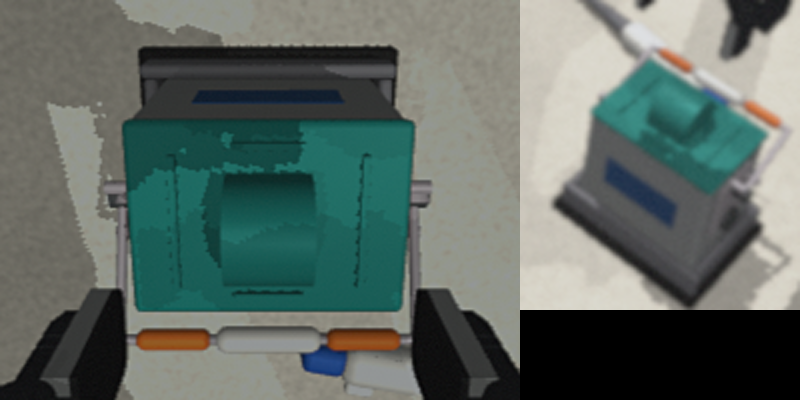

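The lid plate is at (491.4,315.2) with yaw 18.1°, matching the bucket and flat on the rim. The bail lies open behind it, with its bar at crop row 340. Next I'll go behind the bail and lift it along its arc.

>>> apply_moves(
  targets=[
    [0.9,0,-0.02,0,0,0],
    [0.9,0,0,0,0,0],
    [0.9,0,0,0,0,0],
    [0.23,0.3,0,0,0,0],
    [0,0.9,0,0,0,0],
    [0,0.9,0,0,0,0],
    [0,0.7,0,0,0,0],
    [0,0.4,0,0,0,0],
    [0,0.2,0,0,0,0],
    [0,0,0,0,0,0],
  ],
)

```text
clock: 21.68
eef_pos: [401.8, 285.9, 105.0]
tool_rot: [-1.57, -0.001, -2.825]
force: [0.5, -0.1, -0.3]
width: 68.3
```

```bash
cat >> h.py <<'E'
def bk(s):
    th=np.radians(108.1);U=np.array([[np.sin(th),-np.cos(th)],[np.cos(th),np.sin(th)]])
    d=s["eef_pos"]-[491.3,315.,0];f=s["force"];return "bucket xyz",U@d[:2],d[2],"force xyz",U@f[:2],f[2],"t",s["clock"]
E
python3 -c "
from h import *
print(*bk(read_state()))"
```

```text
bucket xyz [-94.066   0.123] 105.0268227776311 force xyz [ 0.471 -0.292] -0.34389279249465826 t 21.675
```

>>> apply_moves(
  targets=[
    [-0.25,0,0,0,0,0],
    [-0.18,0,0,0,0,0],
    [-0.08,-0.11,0,0,0,0],
    [-0.07,-0.11,0,0,0,0],
    [-0.1,-0.13,0,0,0,0],
    [-0.11,-0.12,0,0,0,0],
    [-0.13,-0.15,0,0,0,0],
    [-0.13,-0.15,0,0,0,0],
    [0,0,0,0,0,0],
  ],
)

```text
clock: 22.8
eef_pos: [444.0, 299.7, 136.9]
tool_rot: [-1.571, 0.004, -2.826]
force: [0.0, 0.1, 0.2]
width: 68.1
```

```bash
python3 - <<'E'
from h import *
s,c,im=shot("w9");print(*bk(s))
C=np.array([491.3,315.]);th=np.radians(108.1)
U=np.array([[np.sin(th),-np.cos(th)],[np.cos(th),np.sin(th)]]).T
for a in(-1.15,-.8,-.7,-.6,-.5):
    x,z=66.5*np.sin(a),97+66.5*np.cos(a);print(a,proj(c,[[*(C+U@[x,y]),z] for y in(-24.5,24.5,)]).round().tolist())
h=cv2.cvtColor(im,cv2.COLOR_BGR2HSV);o=cv2.inRange(h,(5,150,80),(17,255,255));o[:, :200]=0
n,_,st,ce=cv2.connectedComponentsWithStats(o);print([(st[i].tolist(),ce[i]) for i in range(1,n) if st[i][4]>30])
w=cv2.inRange(h,(0,0,120),(180,40,255));w[:,:270]=0;w[:,390:]=0;n,_,st,ce=cv2.connectedComponentsWithStats(w);print([(st[i].tolist(),ce[i]) for i in range(1,n) if st[i][4]>60])
E
```

```text
bucket xyz [-49.763   0.15 ] 136.93402140273122 force xyz [0.055 0.04 ] 0.22591254968811122 t 22.8
-1.15 [[371.0, 268.0], [281.0, 269.0]]
-0.8 [[377.0, 265.0], [275.0, 265.0]]
-0.7 [[379.0, 261.0], [273.0, 261.0]]
-0.6 [[382.0, 254.0], [271.0, 254.0]]
-0.5 [[384.0, 246.0], [269.0, 246.0]]
[([200, 239, 63, 23, 1390], array([230.471, 249.794])), ([388, 239, 79, 23, 1644], array([426.848, 249.579]))]
[([270, 0, 120, 57, 6840], array([329.5,  28. ])), ([272, 240, 116, 22, 1971], array([327.801, 251.224])), ([270, 256, 120, 119, 11155], array([326.393, 316.84 ]))]
```

The sleeves are at row 250, so the bail is at about -0.55 and following the fingers. Continuing up to the hump.

>>> apply_moves(
  targets=[
    [-0.12,-0.07,0,0,0,0],
    [-0.12,-0.06,0,0,0,0],
    [-0.12,-0.05,0,0,0,0],
    [-0.08,-0.03,0,0,0,0],
    [-0.08,-0.03,0,0,0,0],
    [0,0,0,0,0,0],
  ],
)

```text
clock: 23.6
eef_pos: [461.4, 305.4, 145.7]
tool_rot: [-1.571, -0.001, -2.825]
force: [-3.8, -1.9, 2.3]
width: 68.6
```

>>> apply_moves(
  targets=[
    [-0.08,-0.03,0,0,0,0],
    [-0.08,-0.02,0,0,0,0],
    [-0.08,-0.02,0,0,0,0],
    [0,0,0,0,0,0],
  ],
)

```text
clock: 24.1
eef_pos: [471.4, 308.9, 148.6]
tool_rot: [-1.571, 0.001, -2.825]
force: [-3.3, -0.2, 1.6]
width: 68.1
```

```bash
python3 - <<'E'
from h import *
s,c,im=shot("w10");print(*bk(s))
C=np.array([491.3,315.]);th=np.radians(108.1)
U=np.array([[np.sin(th),-np.cos(th)],[np.cos(th),np.sin(th)]]).T
for a in(-.4,-.3,-.2,-.1,0,.2):
    x,z=66.5*np.sin(a),97+66.5*np.cos(a);print(a,proj(c,[[*(C+U@[x,y]),z] for y in(-24.5,24.5,)]).round().tolist())
h=cv2.cvtColor(im,cv2.COLOR_BGR2HSV);o=cv2.inRange(h,(5,150,80),(17,255,255))
n,_,st,ce=cv2.connectedComponentsWithStats(o);print([(st[i].tolist(),ce[i]) for i in range(1,n) if st[i][4]>100])
E
```

```text
bucket xyz [-20.82    0.363] 148.6372355537584 force xyz [-3.171  0.847] 1.6058511081260833 t 24.1
-0.4 [[378.0, 282.0], [275.0, 282.0]]
-0.3 [[380.0, 273.0], [274.0, 273.0]]
-0.2 [[381.0, 262.0], [272.0, 262.0]]
-0.1 [[382.0, 250.0], [271.0, 250.0]]
0 [[383.0, 237.0], [270.0, 237.0]]
0.2 [[384.0, 207.0], [269.0, 207.0]]
[([184, 240, 79, 23, 1673], array([224.074, 251.331])), ([389, 240, 79, 23, 1665], array([427.317, 251.043]))]
```

>>> apply_moves(
  targets=[
    [-0.08,0,0,0,0,0],
    [-0.08,0,0,0,0,0],
    [-0.08,0,0,0,0,0],
    [-0.08,0,0,0,0,0],
    [0,0,0,0,0,0],
  ],
)

```text
clock: 24.78
eef_pos: [483.8, 312.6, 148.5]
tool_rot: [-1.571, 0.001, -2.826]
force: [-1.0, -0.7, 0.1]
width: 68.3
```

```bash
cat > ang.py <<'E'
from h import *
import sys
s,c,im=shot(sys.argv[1]);print(*bk(s))
C=np.array([491.3,315.]);th=np.radians(108.1)
U=np.array([[np.sin(th),-np.cos(th)],[np.cos(th),np.sin(th)]]).T
for a in(-.1,0,.1,.15,.2,.25):
    x,z=67*np.sin(a),97+67*np.cos(a);print(a,proj(c,[[*(C+U@[x,y]),z] for y in(-61,61,)]).round(1).tolist())
h=cv2.cvtColor(im,cv2.COLOR_BGR2HSV);o=cv2.inRange(h,(5,150,80),(17,255,255))
n,_,st,ce=cv2.connectedComponentsWithStats(o);print([(st[i].tolist(),ce[i]) for i in range(1,n) if st[i][4]>100])
E
python3 ang.py w11
```

```text
bucket xyz [-7.859  0.095] 148.4834103723747 force xyz [-1.149 -0.355] 0.05646350535121497 t 24.775
-0.1 [[460.6, 276.5], [191.4, 276.6]]
0 [[462.9, 263.8], [189.1, 263.9]]
0.1 [[464.7, 249.9], [187.5, 250.0]]
0.15 [[465.3, 242.6], [186.8, 242.7]]
0.2 [[465.8, 235.2], [186.4, 235.3]]
0.25 [[466.1, 227.6], [186.1, 227.7]]
[([184, 225, 79, 23, 1648], array([223.445, 235.581])), ([388, 225, 79, 22, 1651], array([426.769, 235.478]))]
```

The bail is on its 0.2 stop (sleeves at row 235.5, predicted 235.2). Backing off and lifting clear.

>>> apply_moves(
  targets=[
    [0.25,0,0,0,0,0],
    [0.25,0,0,0,0,0],
    [0,-0.4,0,0,0,0],
    [0,-0.8,0,0,0,0],
    [0,-0.9,0,0,0,0],
    [0,-0.8,0,0,0,0],
    [-0.3,-0.4,0,0,0,0],
    [0,0,0,0,0,0],
    [0,0,0,0,0,0],
  ],
)

```text
clock: 25.95
eef_pos: [474.8, 309.7, 280.2]
tool_rot: [-1.57, -0.001, -2.825]
force: [-0.1, -0.7, -0.4]
width: 68.6
```

```bash
python3 ang.py w12; python3 - <<'E'
from h import *
c=calibration("wrist");im=cv2.imread("pics/w12.png")
m=cv2.inRange(cv2.cvtColor(im,cv2.COLOR_BGR2HSV),(80,100,30),(97,255,255));m[:,:220]=0;m[:,430:]=0
ys,xs=np.nonzero(m);print(xs.min(),xs.max(),ys.min(),ys.max());print(cv2.minAreaRect(onz(c,np.c_[xs,ys],129)[:,:2].astype(np.float32)))
S=get_image("scene")[:,:,::-1];t=get_image("top")[:,:,::-1]
def cr(im,x,y,w,h,o):return cv2.resize(im[y:y+h,x:x+w],o,interpolation=cv2.INTER_CUBIC)
cv2.imwrite("pics/fin.png",np.vstack([np.hstack([cr(im,190,100,260,195,(400,300)),cr(S,340,240,120,90,(400,300))]),np.hstack([cr(t,100,70,400,225,(533,300)),cr(S,160,140,240,270,(267,300))])]))
E
```

```text
bucket xyz [-17.326   0.048] 280.1958191349455 force xyz [-0.281 -0.678] -0.4029313043588196 t 25.95
-0.1 [[398.3, 181.1], [251.6, 181.0]]
0 [[399.0, 173.3], [251.0, 173.3]]
0.1 [[399.5, 165.3], [250.5, 165.2]]
0.15 [[399.7, 161.2], [250.3, 161.1]]
0.2 [[399.8, 157.0], [250.2, 157.0]]
0.25 [[399.9, 152.9], [250.1, 152.8]]
[([359, 151, 41, 12, 450], array([378.307, 156.722])), ([251, 152, 40, 11, 427], array([270.63 , 156.967]))]
259 391 115 207
((492.2818908691406, 315.2471618652344), (86.2496566772461, 117.98674774169922), 18.109474182128906)
```

View pics/fin.png

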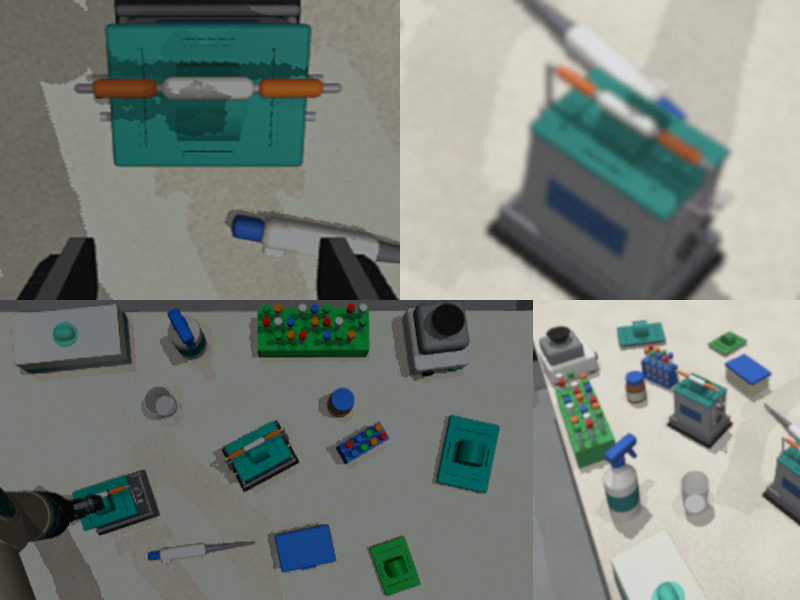

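The final picture shows the lid flat on the rim and the bail over the hump at its stop, with sleeves at row 157 as predicted for 0.2 rad. The rack, jar, pipette, boxes and sealed bucket look unmoved. Handing in.

```bash
python3 -c "
from cell import *
print(finish_job())"
```

```text
the job is handed in; nothing more can be done
None
```

The bucket is sealed and the job is handed in, at about 26 s of the 72 s allowed. `finish_job` gave no verdict.

- **What I did:** I pushed the bail out to its open stop with both fingers. Then I gripped the small teal lid by its hump and lowered it until it touched down at its seated height (113 mm above the bench). I released it there, then pushed the bail over the hump by its two sleeves until it pulled itself onto its stop.
- **Bail:** it sits at 0.2 rad, with the sleeves at row 157 where 157.0 was predicted.
- **Lid:** its centre reads about 1 mm from my bucket estimate. Its yaw of 18.1° matches the bucket's, and it looks flat all round in two views.
- **Forces:** the highest tool force I read was about 5 N. The fingers were clear of everything when I handed in.
- **Other objects:** the bystanders and the sealed bucket look unmoved in the last pictures. I judged that by eye and did not measure them.
- **Checks that disagreed:** bucket positions from different wrist views differed by about 1.7 mm, so I settled it with a close comparison of lid and rim before lowering. I also first took the bail for fallen when it was only at about -0.35 rad; I caught this and pushed it fully open.

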